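Mute and park the boom microphone

ROBOT

A 6-joint arm with a two-finger parallel gripper is mounted at the origin on the work surface. World frame = base frame: x ahead of the robot, y to its left, z up, the work surface at z = 0. Lengths are in m, angles in rad, forces in N, time in s.
With the tool pointing down it reaches from about 0.375 to 0.825 m from the base axis. Payload 5.5 kg.
Tool frame: the origin (TCP) lies on the front face of the gripper's body, between the roots of the fingers; the fingertips stand 73 mm ahead of it and the grasp point (between the pads) lies 54 mm ahead of it; z points along the fingers, y is the line along which they close (so a half turn about z gives the same grasp; the last joint's range is limited). The gripper opens to 85 mm and grips with 20 to 120 N. Pads are 22 mm wide; open, the fingers measure 114 mm over their backs; the gripper's body (76 mm by 85 mm) begins 54 mm behind the grasp point. The pads swing forward as they close: fully open they stand 13 mm farther back than shut.
Start: joints at [1.208, 0.314, -0.047, 1.21, 0, 1.571], TCP at [0.213, 0.561, 0.304] pointing down, gripper open.
Joint ranges: [-2.67, 2.67], [-0.69, 1.73], [-1.03, 1.25], [-2.08, 2.16], [-1.42, 1.45], [-3.14, 3.14]. Speed limits (rad/s): [2.39, 2.39, 3.01, 3.14, 3.14, 3.14].

INTERFACE

Orientations are given as a rotation vector (axis times angle).
In Python, from cell import robot gives the robot as it stands.
- The arm moves only by the shell command python3 -m handwheel 'ROWS' [OPENING] [FORCE]. ROWS is JSON, a list of rows, each an object with "dp": the shift along the tool's x, y, z in mm, a list of three; "turn": the turn about the tool's z in degrees. A call has 1 to 10 rows; each row is the pose to reach, as a shift and turn from the pose commanded when the call began, along the tool's axes at that moment; what a row does not reach only later rows make up. A row lasts 1/8 s, in which the tool goes at most 62.5 mm and 10.7 degrees, less where a joint would pass 70% of its speed; a pose out of reach is approached as far as the arm can. A call with a gripper value outside its range is refused whole. OPENING is the closure, from 0 (fully open) to 1 (shut), set as the call begins (- or left out, the last holds). The fingers move at their own pace and stop on an object; FORCE is the grip in N (left out, the last holds). Time passes only in rows, so rows that repeat a pose let the fingers close. It gives the time, the measured TCP pose, the force, the opening and the grip force at its end, in the units of the state.
- robot.get_state(): the state, without advancing time (a new reading comes with each control period).
- robot.get_image(name): name is "scene" or "top"; returns the picture (384x512x3 uint8, red, green, blue); there is no depth.
- robot.camera_params(name): a dict with "fx", "fy", "cx", "cy" (pixels), "R" (3x3) and "t" (3): a world point X has camera coordinates R X + t. Camera axes: x right, y down, z forward; pixel columns grow to the right and rows downward; lengths in m; the calibration is good to about 2 mm. A picture is of the moment at which its call begins. camera_params takes no time and is no camera call.
- robot.job_done(): hands the job in; it is judged then, once.
The state is a dict: "t": time; "q": joint angles; "qd": joint speeds; "joint_torque": joint torques, N m; "ee_pos": TCP position; "orientation": TCP orientation; "contact_force": force on the tool from outside, world axes, zero at the start; "moment": the same for the moment, N m; "gripper_width": finger opening in m; "gripper_force": force on a finger pad.
Only numpy, scipy, OpenCV 4.12 (cv2) and the standard library are available. Lean on these libraries where they do the work, as an engineer would, in place of code of your own. Each camera call takes 0.05 s, during which the arm holds its last target. There are 200 camera calls.

TASK

Mute the microphone by pressing the red button on the grey switch box all the way down and letting it go, then push the counterweighted microphone boom up with the outside of the fingers, past its balance point, so that it swings to its upper stop and stays raised by itself, clear of the logbook. Push gently: do not pinch, lift, shove or tip the stand, do not press the white button beside the red one, and leave the other things on the desk where they are.

Things in the scene. Friction and masses are not known exactly. Their poses are not given: they have to be found in the camera images.
- stand: Loose, heavy microphone stand (3.6 kg): a dark steel foot 160 (x) x 130 (y) x 22 mm high with two upright cheeks (34 mm in x, 46 mm over both in y, up to 120 mm high) at its centre. Origin at the centre of the foot's underside. Its own -x is the side to which the boom with the microphone points; z up.
- pivot (a point): Hinge axis of the boom: in the stand's middle, 100 mm above the desk. The axis runs along the stand's own y.
- mic_ball (a point): Centre of the round front end of the microphone (ball of 24 mm radius, steel grille), 196 mm from the hinge axis along the boom; nothing of the boom reaches farther out. With the boom down it lies 212 mm above the desk, at its upper stop 295 mm. From the hinge outwards: a 14 mm thick bar for 125 mm, the black microphone (38 mm thick), the grille (48 mm thick).
- counterweight (a point): Centre of the brass counterweight (52 mm disc, 32 mm thick) on a cranked arm of the boom, 85 mm from the hinge. It stands behind and above the hinge with the boom down, and comes down behind it as the boom rises.
- boom (a joint): Angle of the boom (rad). 0 = down on its lower stop, the microphone end 35 degrees above level; grows as it is raised; 0.87 = upper stop, 85 degrees above level. Balance at about 0.43 rad: below it the boom falls back to 0, beyond it it goes on by itself, softly damped, to the upper stop in about 1 to 3 s and stays. Pushing the ball up and towards the hinge takes 1 to 3 N at first, then less; a level push can jam by friction.
- switchbox: Grey switch box 100 (x) x 140 (y) x 35 mm high, fixed to the desk, with two buttons on top, red and white. Origin at the centre of its underside. The red button lies 34 mm to the box's own +y, the white one 34 mm to its own -y, both 5 mm to +x. It stands either left or right of the boom.
- mute_top (a point): Top centre of the red mute button (32 mm across); it is pressed straight down.
- mute (a joint): Travel of the red button (m): 0 up, 0.006 fully down, which takes 4 N; it springs back by itself.
- call (a joint): Travel of the white button beside it (m), same size, 68 mm from the red one; not to be pressed.
- meter: Loose green meter box 100 x 140 x 60 mm high with a black knob on top (12 mm high), on the other side of the boom from the switch box. Origin at the centre of its underside. Leave alone.
- logbook: Loose white logbook, 120 (x) x 170 (y) x 9 mm, below the microphone's end, its long side roughly along the robot's x. Origin at the centre of its underside. Leave alone.
- pencil: Green pencil, 8 mm thick, about 155 mm long, lying on the logbook. Leave alone.
- key: Loose morse key, steel plate 150 x 85 mm with brass lever and black knob, 57 mm high. Origin at the centre of its underside. Leave alone.
- mug: Blue mug, 80 mm across, 90 mm high. Origin at the centre of its underside. Leave alone.
- handmic: Black hand microphone lying flat, 55 x 95 x 30 mm, far out to the left. Leave alone.
- headphones: Black headphones lying flat, about 190 x 130 x 72 mm, far out to the right. Leave alone.
Things that resemble listed ones, but are neither listed nor needed, are in the scene too. Leave any pink look-alike of the switchbox alone.

How it is judged:
By the outcome, as a careful person would: the job done as asked, in the order asked, and still so for the second after the job is handed in, with the robot touching nothing.
It also fails if it takes over 58 s, if anything falls off the work surface, if the arm or the gripper's body presses on something with over 40 N, if the wrist force passes 120 N, or if a joint passes its speed limit or range.

## Working session

There is one attempt and no reset: what is moved stays moved. The work goes in short steps, Python scripts to look and compute and a shell command to move; the robot and the scene stay as the last step left them, time stands still between calls to the robot, and variables do not carry over. Pictures are saved under pics/ and viewed, at most 10 in all, crops included, and the job is handed in when it is done.

```bash
mkdir -p pics; ls; python3 - <<'E'
from cell import robot
import cv2,numpy as np
for n in("scene","top"):
    im=robot.get_image(n); cv2.imwrite(f"pics/{n}0.png",im[:,:,::-1])
    cv2.imwrite(f"pics/{n}0b.png",cv2.resize(im[:,:,::-1],(800,600),interpolation=cv2.INTER_CUBIC))
    p=robot.camera_params(n);print(n,{k:np.round(v,3).tolist() for k,v in p.items()})
s=robot.get_state();print(s['t'],s['ee_pos'],s['orientation'],s['contact_force'],s['gripper_width'])
E
```

```text
pics
scene {'fx': 452.656, 'fy': 452.656, 'cx': 253.833, 'cy': 196.534, 'R': [[0.394, 0.919, -0.014], [0.67, -0.298, -0.68], [-0.629, 0.259, -0.733]], 't': [-0.201, -0.28, 1.977]}
top {'fx': 485.542, 'fy': 485.542, 'cx': 256.077, 'cy': 190.471, 'R': [[0.019, -1.0, -0.0], [-0.998, -0.019, -0.062], [0.062, 0.002, -0.998]], 't': [-0.029, 0.541, 1.925]}
0.1 [0.21280225 0.56055199 0.30313607] [-5.66750603e-01 -3.08975797e+00  2.34636883e-03] [-0.60493412  0.49208898 -0.24047661] 0.08488216421474805
```

View pics/scene0b.png

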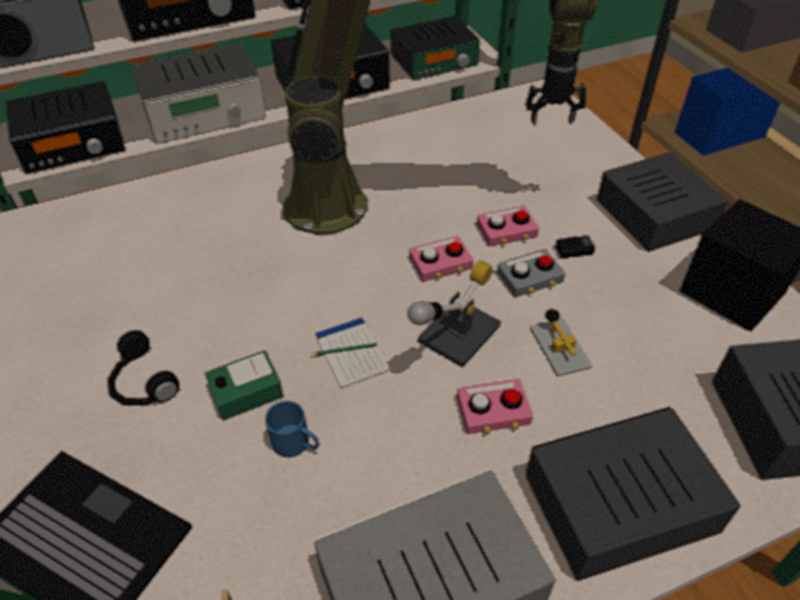

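View pics/top0b.png

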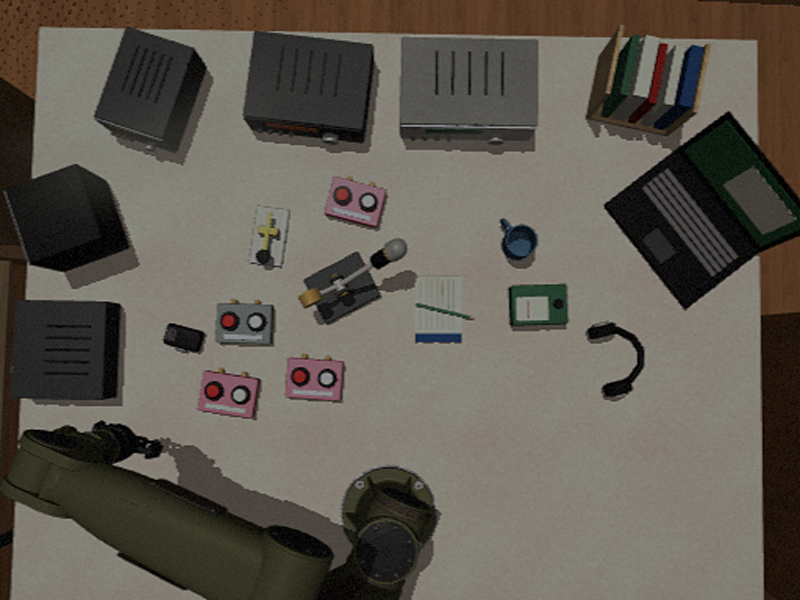

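The top view (800 px) shows four boxes with a red and a white button. The grey one is at about (245,324). The pink look-alikes are at (355,200), (230,393) and (315,379). The grey one fits the description, and it lies left of the boom. The boom's ball is at (396,249), the counterweight at (311,298), and the microphone points image-right and up. Next I measure these and confirm in one crop.

```bash
cat > h.py <<'E'
import cv2,numpy as np
from cell import robot
P={n:robot.camera_params(n) for n in("scene","top")}
def ray(n,u,v):
    p=P[n];R=np.array(p['R']);t=np.array(p['t'])
    d=R.T@np.array([(u-p['cx'])/p['fx'],(v-p['cy'])/p['fy'],1.]);return -R.T@t,d/np.linalg.norm(d)
def onz(n,uv,z):
    c,d=ray(n,*uv);return c+d*(z-c[2])/d[2]
def tri(a,b):
    A=np.zeros((3,3));y=np.zeros(3);rs=[ray("scene",*a),ray("top",*b)]
    for c,d in rs:
        M=np.eye(3)-np.outer(d,d);A+=M;y+=M@c
    x=np.linalg.solve(A,y);return x,max(np.linalg.norm((np.eye(3)-np.outer(d,d))@(x-c)) for c,d in rs)
def proj(n,X):
    p=P[n];c=np.array(p['R'])@X+p['t'];return c[0]/c[2]*p['fx']+p['cx'],c[1]/c[2]*p['fy']+p['cy']
def blobs(im,lo,hi,box,amin=8):
    "HSV mask blobs in box (u0,v0,u1,v1) -> centroid, area, bbox"
    m=cv2.inRange(cv2.cvtColor(im,cv2.COLOR_RGB2HSV),np.array(lo),np.array(hi))
    k=np.zeros_like(m);u0,v0,u1,v1=box;k[v0:v1,u0:u1]=m[v0:v1,u0:u1]
    n,l,s,c=cv2.connectedComponentsWithStats(k)
    return [(np.round(c[i],1).tolist(),int(s[i,4]),s[i,:4].tolist()) for i in range(1,n) if s[i,4]>=amin]
E
python3 - <<'E'
from h import *
ims={n:cv2.imread(f"pics/{n}0.png")[:,:,::-1].copy() for n in P}
t,s=ims['top'],ims['scene']
print("red top",blobs(t,(0,130,60),(6,255,255),(135,185,180,225)))
print("red scn",blobs(s,(0,130,60),(6,255,255),(315,155,365,190)))
print("wht top",blobs(t,(0,0,130),(180,60,255),(150,195,172,215)))
print("brass top",blobs(t,(10,110,60),(30,255,255),(185,150,260,210)))
print("brass scn",blobs(s,(10,110,60),(30,255,255),(285,160,320,210)))
# enlarged composite crop
a=cv2.resize(t[140:230,130:280,::-1],None,fx=5,fy=5,interpolation=cv2.INTER_CUBIC)[:, :400*2]
cv2.imwrite("pics/ctop.png",a)
b=cv2.resize(s[145:245,250:380,::-1],None,fx=6,fy=6,interpolation=cv2.INTER_CUBIC)
cv2.imwrite("pics/cscn.png",b)
E
```

```text
red top [([145.5, 204.9], 54, [142, 201, 8, 8])]
red scn [([348.6, 166.2], 46, [345, 163, 9, 7])]
wht top [([163.0, 205.4], 35, [160, 202, 7, 7])]
brass top [([198.2, 189.6], 103, [192, 184, 14, 12])]
brass scn [([307.4, 173.9], 149, [301, 167, 14, 15]), ([294.3, 171.7], 10, [293, 170, 4, 4]), ([300.8, 198.0], 24, [299, 195, 5, 7])]
```

View pics/ctop.png

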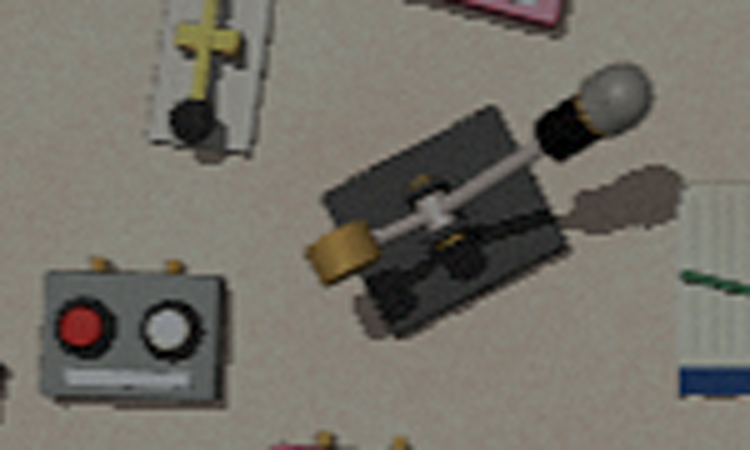

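View pics/cscn.png

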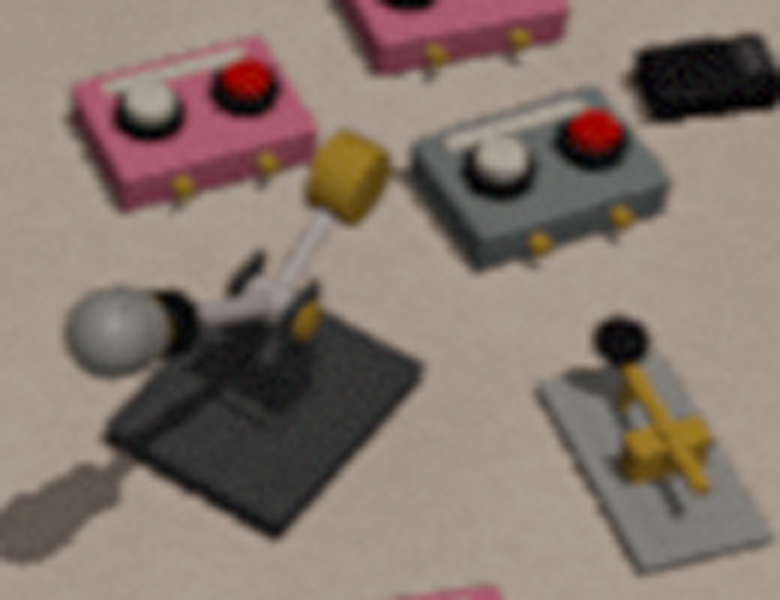

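The crops confirm the grey box: red button at top pixel (145.5,205), white at (163,205). The ball is at top (253,160) and scene (269,200). The foot's top corners in the top view are about (195,180), (229,161), (244,190) and (210,207).

```bash
python3 - <<'E'
from h import *
r=lambda x:np.round(x,4).tolist()
x,e=tri((348.6,166.2),(145.5,204.9));print("red tri",r(x),e)
for z in(.035,.043,.05):print("red onz",z,r(onz("top",(145.5,204.9),z)),r(onz("scene",(348.6,166.2),z)))
w=onz("top",(163,205.4),.045);print("white",r(w))
b,e=tri((269.2,200.3),(253,160));print("ball",r(b),e, "onz .212",r(onz("top",(253,160),.212)),r(onz("scene",(269.2,200.3),.212)))
C=[onz("top",(130+u/5,140+v/5),.022) for u,v in((325,200),(495,107),(568,248),(400,335))]
c=np.mean(C,0);print("foot c",r(c),[r(np.linalg.norm(C[i]-C[i-1])) for i in range(4)])
a=(C[2]+C[1]-C[0]-C[3]);print("stand dir from foot deg",np.degrees(np.arctan2(a[1],a[0])))
C2=[onz("scene",(250+u/6,145+v/6),.022) for u,v in((105,435),(275,530),(422,365))]
print("scene foot diag centre",r((C2[0]+C2[2])/2))
cw,e=tri((307.4,173.9),(198.2,189.6));print("cw",r(cw),e)
d=(b-c)[:2];print("dir pivot->ball",np.degrees(np.arctan2(d[1],d[0])),np.linalg.norm(d)); d=(b-cw)[:2];print("cw->ball",np.degrees(np.arctan2(d[1],d[0])))
from scipy.spatial.transform import Rotation as R
s=robot.get_state();print(R.from_rotvec(s['orientation']).as_matrix().round(3).tolist(),s['q'])
E
```

```text
red tri [0.4748, 0.415, 0.0466] 0.00017983642280452577
red onz 0.035 [0.475, 0.4175, 0.035] [0.4649, 0.4231, 0.035]
red onz 0.043 [0.4748, 0.4157, 0.043] [0.4717, 0.4177, 0.043]
red onz 0.05 [0.4746, 0.4141, 0.05] [0.4777, 0.4129, 0.05]
white [0.4741, 0.3463, 0.045]
ball [0.6415, -0.0033, 0.2038] 0.0024426831891776134 onz .212 [0.6396, -0.0056, 0.212] [0.6491, -0.0042, 0.212]
foot c [0.5626, 0.1282, 0.022] [0.1236, 0.1547, 0.1274, 0.1505]
stand dir from foot deg -60.739577284431896
scene foot diag centre [0.579, 0.1291, 0.022]
cw [0.5329, 0.1974, 0.1433] 0.0002790114984608851
dir pivot->ball -59.02560344369757 0.15340938934252454
cw->ball -61.5620474292041
[[-0.935, 0.355, -0.001], [0.355, 0.935, -0.001], [0.0, -0.002, -1.0]] [ 1.20796834e+00  3.14127730e-01 -4.79817556e-02  1.21020756e+00
  1.04311239e-05  1.57079260e+00]
```

```bash
python3 -m handwheel '[{"dp":[-35,-5,10],"turn":0},{"dp":[-80,-12,30],"turn":0},{"dp":[-125,-18,50],"turn":0},{"dp":[-170,-25,75],"turn":0},{"dp":[-215,-31,100],"turn":0},{"dp":[-255,-37,120],"turn":0},{"dp":[-285,-41,135],"turn":0},{"dp":[-297,-43,143],"turn":0},{"dp":[-297,-43,143],"turn":0},{"dp":[-297,-43,143],"turn":0}]' 1 20
cat >> h.py <<'E'
from scipy.spatial.transform import Rotation as Ro
def delta(X,yaw=None):
    "mm in tool axes (and turn, deg) from measured pose to TCP X, tool-y yaw in deg"
    s=robot.get_state();M=Ro.from_rotvec(s['orientation']).as_matrix()
    y=np.degrees(np.arctan2(M[1,1],M[0,1]))
    print("t",s['t'],"pos",s['ee_pos'].round(4),"yaw",y.round(1),"F",s['contact_force'].round(2),"w",round(s['gripper_width'],4))
    print("dp",(M.T@(np.array(X)-s['ee_pos'])*1000).round(1),"turn",None if yaw is None else round((y-yaw+180)%360-180,1))
E
python3 - <<'E'
from h import *
delta((.475,.4155,.119))
im=robot.get_image("scene");cv2.imwrite("pics/s1.png",cv2.resize(im[110:230,270:430,::-1],None,fx=5,fy=5,interpolation=cv2.INTER_CUBIC))
E
```

```text
t: 1.35
ee_pos: [0.4746, 0.4162, 0.1615]
orientation: [-0.565, -3.09, -0.001]
contact_force: [0.2, 0.7, 0.2]
gripper_width: 0.0001
gripper_force: 0.0
t 1.35 pos [0.4746 0.4162 0.1615] yaw 69.3 F [0.17 0.72 0.23] w 0.0001
dp [-0.6 -0.5 42.5] turn None
```

View pics/s1.png

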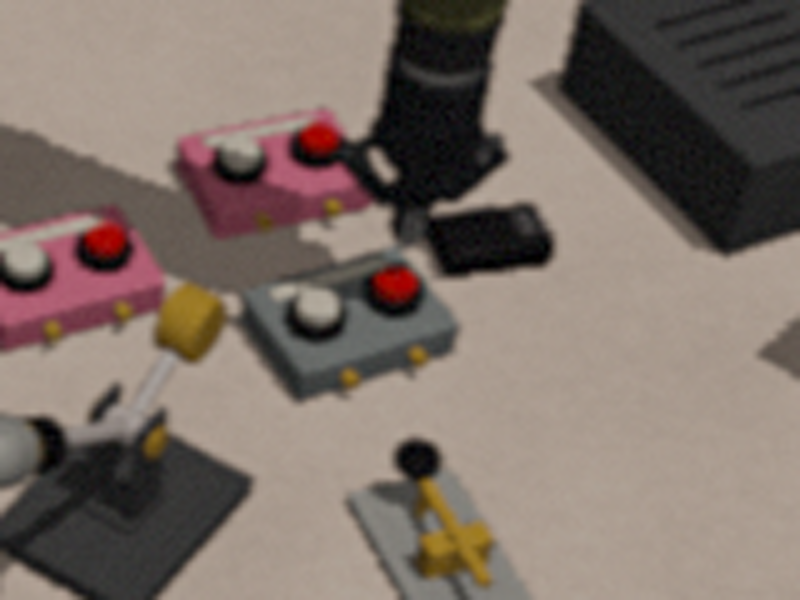

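The gripper is shut, with its tips at crop (410,235), above the red button at crop (395,285). The box is where I measured it. I press in small steps.

```bash
python3 -m handwheel '[{"dp":[-1,0,15],"turn":0},{"dp":[-1,0,28],"turn":0},{"dp":[-1,0,36],"turn":0},{"dp":[-1,0,40],"turn":0},{"dp":[-1,0,42],"turn":0},{"dp":[-1,0,44],"turn":0},{"dp":[-1,0,45],"turn":0},{"dp":[-1,0,45],"turn":0}]'
```

```text
t: 2.4
ee_pos: [0.4756, 0.4151, 0.1226]
orientation: [0.566, 3.09, 0.003]
contact_force: [-17.9, -13.8, 53.7]
gripper_width: 0.0002
gripper_force: 26.8
```

```bash
python3 -m handwheel '[{"dp":[0,0,-3],"turn":0},{"dp":[0,0,-5],"turn":0},{"dp":[0,0,-5],"turn":0}]'; python3 - <<'E'
from h import *
im=robot.get_image("scene");cv2.imwrite("pics/s2.png",cv2.resize(im[130:210,300:400,::-1],None,fx=7,fy=7,interpolation=cv2.INTER_CUBIC))
E
```

```text
t: 2.78
ee_pos: [0.4755, 0.4149, 0.1233]
orientation: [-0.566, -3.089, -0.001]
contact_force: [-8.1, -5.1, 22.4]
gripper_width: 0.0001
gripper_force: 11.2
```

View pics/s2.png

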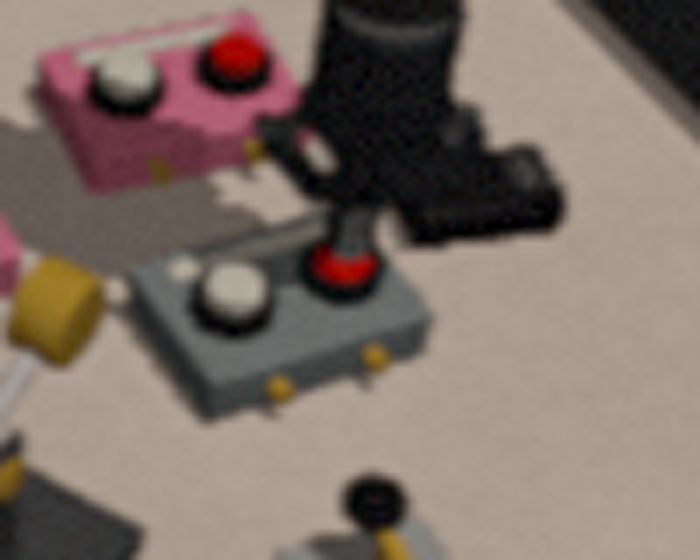

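The shut fingers stand on the red button, which is flush in its ring at crop (343,268). The hard stop at 22–54 N shows it bottomed out. Now I release, rise, and check that it sprang back.

```bash
python3 -m handwheel '[{"dp":[0,0,-6],"turn":0},{"dp":[0,0,-20],"turn":0},{"dp":[0,0,-60],"turn":0},{"dp":[0,0,-110],"turn":0},{"dp":[0,0,-160],"turn":0},{"dp":[0,0,-200],"turn":0},{"dp":[0,0,-215],"turn":0},{"dp":[0,0,-215],"turn":0}]'; python3 - <<'E'
from h import *
s=robot.get_image("scene")
print("red scn",blobs(s,(0,130,60),(6,255,255),(315,155,365,190)))
yaw=-61;u=np.array([np.cos(np.radians(yaw)),np.sin(np.radians(yaw))])
b=np.array([.642,-.006])
X=b+u*(.024+.011+.045);print("standoff xy",X.round(4))
delta((*X,.345),29); delta((*X,.27),29)
E
```

```text
t: 3.82
ee_pos: [0.4766, 0.4152, 0.3364]
orientation: [0.567, 3.089, 0.002]
contact_force: [0.6, -0.4, -0.4]
gripper_width: -0.0001
gripper_force: 0.0
red scn [([348.6, 166.1], 44, [345, 163, 9, 7])]
standoff xy [ 0.6808 -0.076 ]
t 3.875 pos [0.4762 0.4148 0.3349] yaw 69.2 F [-0.23 -0.53 -0.77] w -0.0001
dp [-365.5 -386.2   -9.9] turn 40.2
t 3.875 pos [0.4762 0.4148 0.3349] yaw 69.2 F [-0.23 -0.53 -0.77] w -0.0001
dp [-365.5 -386.2   65.1] turn 40.2
```

The red button is back up, at the same pixel as before the press. Next I pass high over the boom to a stand-off beyond the ball.

```bash
python3 -m handwheel '[{"dp":[-20,-22,-20],"turn":4},{"dp":[-65,-70,-35],"turn":10},{"dp":[-115,-122,-40],"turn":17},{"dp":[-160,-170,-40],"turn":23},{"dp":[-205,-217,-40],"turn":28},{"dp":[-250,-264,-40],"turn":33},{"dp":[-295,-312,-40],"turn":37},{"dp":[-335,-354,-40],"turn":40},{"dp":[-365,-386,-40],"turn":40},{"dp":[-365,-386,-40],"turn":40}]'; python3 - <<'E'
from h import *
X=(.6808,-.076)
delta((*X,.27),29)
for n in P:
    im=robot.get_image(n);c=im[130:250,220:370] if n=="scene" else im[100:220,180:330]
    cv2.imwrite(f"pics/{n}3.png",cv2.resize(c[:,:,::-1],None,fx=5,fy=5,interpolation=cv2.INTER_CUBIC))
E
```

```text
t: 5.12
ee_pos: [0.6808, -0.0798, 0.3719]
orientation: [-1.595, -2.702, 0.004]
contact_force: [0.6, 1.2, 0.0]
gripper_width: 0.0001
gripper_force: 0.0
t 5.125 pos [ 0.6808 -0.0798  0.3719] yaw 28.9 F [0.56 1.2  0.  ] w 0.0001
dp [  3.1   2.3 101.9] turn -0.1
```

```bash
python3 -m handwheel '[{"dp":[0,2,25],"turn":0},{"dp":[0,2,55],"turn":0},{"dp":[0,2,80],"turn":0},{"dp":[0,2,100],"turn":0},{"dp":[0,2,102],"turn":0},{"dp":[0,2,102],"turn":0}]'; python3 - <<'E'
from h import *
delta((.6808,-.076,.27),29)
for n in P:
    im=robot.get_image(n);c=im[130:250,220:370] if n=="scene" else im[100:220,180:330]
    cv2.imwrite(f"pics/{n}4.png",cv2.resize(c[:,:,::-1],None,fx=5,fy=5,interpolation=cv2.INTER_CUBIC))
E
```

```text
t: 5.98
ee_pos: [0.6821, -0.0733, 0.2743]
orientation: [-1.587, -2.711, -0.0]
contact_force: [-0.0, -0.9, -0.2]
gripper_width: -0.0002
gripper_force: 0.0
t 5.975 pos [ 0.6821 -0.0733  0.2743] yaw 29.3 F [-0.05 -0.9  -0.24] w -0.0002
dp [-1.7 -2.4  4.3] turn 0.3
```

View pics/scene4.png

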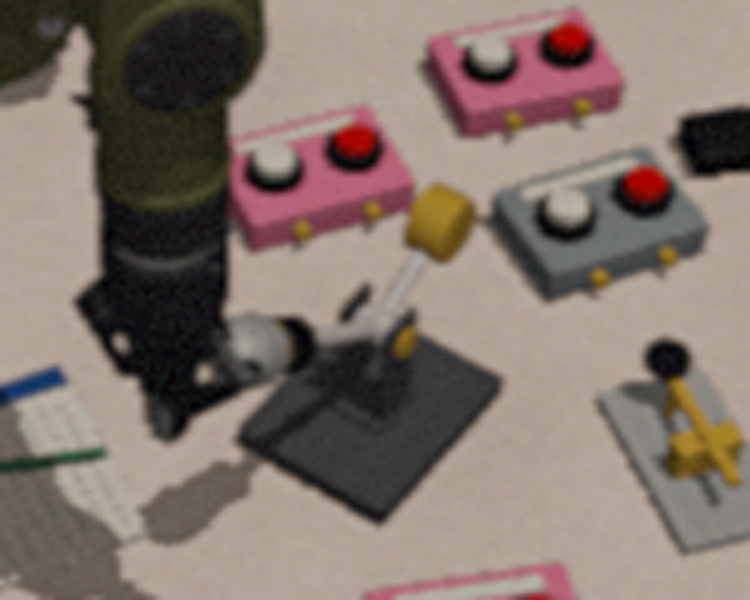

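View pics/top4.png

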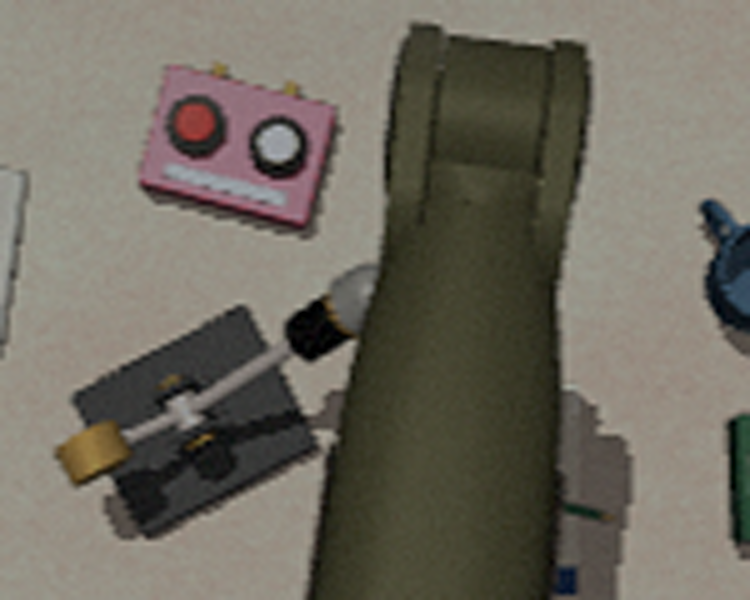

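The scene crop shows the shut fingers, tips at (165,430), just outside the ball at (250,350). The side of the fingers faces the ball and everything else is undisturbed. I close up to contact.

```bash
python3 -m handwheel '[{"dp":[8,-2,4],"turn":0},{"dp":[20,-2,4],"turn":0},{"dp":[28,-2,4],"turn":0},{"dp":[33,-2,4],"turn":0},{"dp":[36,-2,4],"turn":0},{"dp":[36,-2,4],"turn":0},{"dp":[36,-2,4],"turn":0}]'; python3 - <<'E'
from h import *
b=np.array([.642,-.006]);delta((*(b+np.array([.485,-.875])*.035),.27),29)
E
```

```text
t: 6.95
ee_pos: [0.6631, -0.0442, 0.2699]
orientation: [1.59, 2.71, -0.0]
contact_force: [-0.2, -0.0, -1.1]
gripper_width: 0.0002
gripper_force: 0.0
t 6.95 pos [ 0.6631 -0.0442  0.2699] yaw 29.2 F [-0.21 -0.01 -1.06] w 0.0002
dp [ 8.6  0.1 -0.1] turn 0.2
```

```bash
python3 -m handwheel '[{"dp":[4,0,0],"turn":0},{"dp":[8,0,0],"turn":0},{"dp":[10,0,-2],"turn":0},{"dp":[13,0,-7],"turn":0},{"dp":[18,0,-13],"turn":0},{"dp":[24,0,-20],"turn":0},{"dp":[30,0,-26],"turn":0},{"dp":[36,0,-32],"turn":0}]'; python3 - <<'E'
from h import *
im=robot.get_image("scene");cv2.imwrite("pics/s5.png",cv2.resize(im[130:250,220:370,::-1],None,fx=5,fy=5,interpolation=cv2.INTER_CUBIC))
E
```

```text
t: 7.95
ee_pos: [0.6481, -0.0172, 0.3059]
orientation: [1.587, 2.696, -0.007]
contact_force: [3.6, -15.9, 12.7]
gripper_width: -0.0004
gripper_force: 8.0
```

View pics/s5.png

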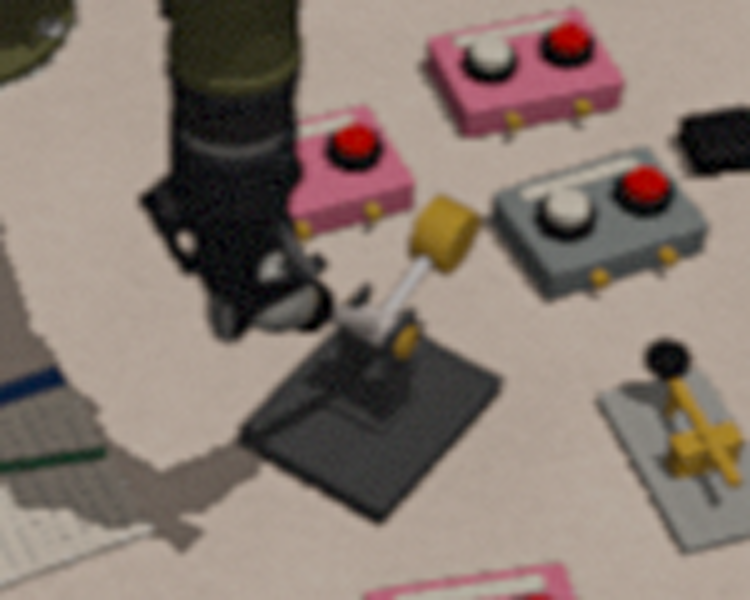

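The ball is in contact and the boom has risen slightly, with the counterweight now at (445,232). But the push is too level: 16 N, with friction holding the ball down. I let the tool rise relative to the ball.

```bash
python3 -m handwheel '[{"dp":[-3,0,-3],"turn":0},{"dp":[-3,0,-6],"turn":0},{"dp":[-3,0,-9],"turn":0},{"dp":[-3,0,-9],"turn":0}]'; python3 - <<'E'
from h import *
b=np.array([.642,-.006]);delta((*(b+np.array([.485,-.875])*.035),.27),29)
t=robot.get_image("top");s=robot.get_image("scene")
for n,im,bx in(("top",t,(185,170,215,205)),("scene",s,(300,160,322,195))): print(n,blobs(im,(10,110,60),(30,255,255),bx))
E
```

```text
t: 8.5
ee_pos: [0.6467, -0.015, 0.3106]
orientation: [-1.589, -2.709, 0.001]
contact_force: [0.1, -1.0, -0.1]
gripper_width: 0.0002
gripper_force: 0.4
t 8.5 pos [ 0.6467 -0.015   0.3106] yaw 29.2 F [ 0.14 -0.96 -0.06] w 0.0002
dp [-24.9   0.2  40.6] turn 0.2
top [([196.8, 191.1], 104, [190, 186, 15, 12])]
scene [([308.5, 176.5], 137, [302, 170, 14, 15])]
```

```bash
python3 - <<'E'
from h import *
x0,_=tri((307.4,173.9),(198.2,189.6));x1,e=tri((308.5,176.5),(196.8,191.1));print(x0.round(4),x1.round(4),e)
p=np.array([.564,.135,.1]);u=np.array([.485,-.875,0])
a=[np.degrees(np.arctan2((x-p)[2],(x-p)@u)) for x in(x0,x1)];print(a)
E
```

```text
[0.5329 0.1974 0.1433] [0.5285 0.2053 0.1233] 0.0001105733088200937
[np.float64(148.12422956201885), np.float64(163.48738675172027)]
```

The boom is at about +15°, so the ball is 50° above level, and contact is light at 1 N. I continue along the arc.

```bash
python3 -m handwheel '[{"dp":[2,0,-3],"turn":0},{"dp":[5,0,-6],"turn":0},{"dp":[9,0,-9],"turn":0},{"dp":[13,0,-12],"turn":0},{"dp":[17,0,-15],"turn":0},{"dp":[21,0,-17],"turn":0},{"dp":[24,0,-19],"turn":0}]'; python3 - <<'E'
from h import *
t=robot.get_image("top");s=robot.get_image("scene")
T=blobs(t,(10,110,60),(30,255,255),(175,165,225,225),40);S=blobs(s,(10,110,60),(30,255,255),(295,160,330,205),40);print(T,S)
x,e=tri(S[0][0],T[0][0]);p=np.array([.564,.135,.1]);u=np.array([.485,-.875,0])
print(x.round(4),e,np.degrees(np.arctan2((x-p)[2],(x-p)@u))-148.1)
E
```

```text
t: 9.48
ee_pos: [0.6348, 0.0063, 0.3299]
orientation: [-1.589, -2.71, -0.0]
contact_force: [0.7, -0.7, 1.1]
gripper_width: 0.0001
gripper_force: 0.3
[([196.7, 191.7], 103, [190, 186, 15, 13])] [([308.8, 178.6], 135, [302, 172, 14, 15])]
[0.5271 0.2077 0.1106] 0.0006407165130286025 24.500794748815167
```

It is at about +24.5°, almost at balance, and contact is still gentle. One more stretch, then I stop and let it swing.

```bash
python3 -m handwheel '[{"dp":[4,0,-3],"turn":0},{"dp":[8,0,-5],"turn":0},{"dp":[12,0,-7],"turn":0},{"dp":[16,0,-9],"turn":0},{"dp":[20,0,-11],"turn":0},{"dp":[24,0,-13],"turn":0},{"dp":[24,0,-13],"turn":0},{"dp":[24,0,-13],"turn":0},{"dp":[24,0,-13],"turn":0},{"dp":[24,0,-13],"turn":0}]'; cat >> h.py <<'E'
def ang():
    t=robot.get_image("top");s=robot.get_image("scene")
    T=blobs(t,(10,110,60),(30,255,255),(175,165,225,225),40);S=blobs(s,(10,110,60),(30,255,255),(295,160,330,205),40);print(T,S)
    x,e=tri(S[0][0],T[0][0]);p=np.array([.564,.135,.1]);u=np.array([.485,-.875,0])
    print(x.round(4),e,np.degrees(np.arctan2((x-p)[2],(x-p)@u))%360-148.1)
E
python3 -c "
from h import *
ang()"
```

```text
t: 10.82
ee_pos: [0.6234, 0.0266, 0.3428]
orientation: [-1.59, -2.71, 0.0]
contact_force: [-0.1, 0.4, 0.3]
gripper_width: -0.0001
gripper_force: 0.0
[([198.8, 191.8], 95, [193, 186, 13, 12])] [([307.5, 187.1], 119, [301, 181, 13, 14])]
[0.5292 0.2046 0.0702] 0.0007102852005664104 52.90298822446968
```

The boom has reached about +50°, its upper stop, and left the fingers. I back the tool away outward, rise clear, and check.

```bash
python3 -m handwheel '[{"dp":[-20,0,0],"turn":0},{"dp":[-50,0,0],"turn":0},{"dp":[-90,0,-10],"turn":0},{"dp":[-120,0,-40],"turn":0},{"dp":[-140,0,-70],"turn":0},{"dp":[-150,0,-80],"turn":0},{"dp":[-150,0,-80],"turn":0},{"dp":[-150,0,-80],"turn":0},{"dp":[-150,0,-80],"turn":0}]'; python3 - <<'E'
from h import *
ang()
t=robot.get_image("top");s=robot.get_image("scene")
a=cv2.resize(s[110:290,60:410,::-1],(700,360),interpolation=cv2.INTER_CUBIC);b=cv2.resize(t[100:220,130:363,::-1],(466,240),interpolation=cv2.INTER_CUBIC)
cv2.imwrite("pics/fin.png",np.vstack([a,np.pad(b,((0,0),(0,234),(0,0)))]))
E
```

```text
t: 12.05
ee_pos: [0.6963, -0.1039, 0.4221]
orientation: [-1.588, -2.709, 0.001]
contact_force: [-0.2, 0.6, 0.3]
gripper_width: 0.0006
gripper_force: 0.0
[([198.9, 191.8], 96, [193, 186, 14, 12])] [([307.4, 187.1], 120, [301, 181, 13, 15])]
[0.5292 0.2042 0.0703] 0.0007045210557417454 52.88219875234077
```

View pics/fin.png

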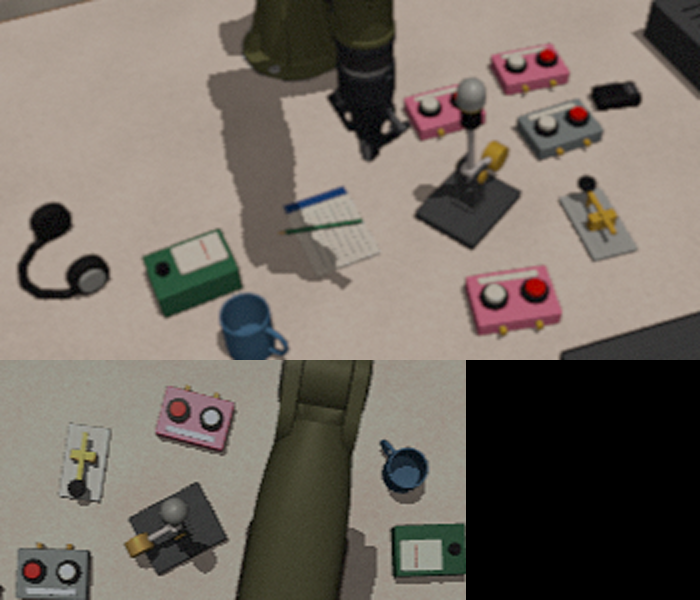

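The boom stands upright, with the ball at (470,95). The stand, boxes, logbook and pencil look unmoved, the red button is up, and the tool is clear. I hand in.

```bash
python3 -c "
from cell import robot
print(robot.job_done())"
```

```text
the job is handed in; nothing more can be done
None
```

I pressed the red mute button to its stop (the wrist force briefly peaked near 58 N) and it sprang back; the boom, pushed up past balance with brief contact of about 21 N, stays at its upper stop, and in the last picture nothing else had visibly moved.

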